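Find the binding roller in the mould track and swap it

TASK

One of the three rollers in the roller track is binding: with a light fingertip, spin them by hand where they lie to find the one that drags, lift it out and lay it down in the repair tray. Lower the spare from the rack into the empty slots, both axle ends fully home, and then give all three rollers in the track a spin with the fingertip, one after another, so that all three are seen coasting together, and leave them to run. Be gentle: never lean on the rollers or the track, never force an axle or let a roller drop, and do not disturb the other things.

Things in the scene. Friction and masses are not known exactly. Their poses are not given: they have to be found in the camera images.
- track: roller track on levelling feet, its origin 0 to 8 mm above the bench, fixed, rigid: two grey side channels 320 mm long (along its y), 4 mm thick, 200 mm apart (along its x), tied by bars 40 mm up. Three pairs of slots open at the top, 100 mm apart along y. Seated, a roller's axis is 80 mm and its top 100 mm above the origin, which is under the track's middle, at the foot
- seat_1 (a point): place of a seated roller's middle in the pair of slots at y = -100 mm, z = 80 mm of the track. Each slot is 10 mm wide, its floor 4 mm below and its top 8 mm above this point, with flared lips up to 15 mm above it that open to about 22 mm. A roller has 6 mm of play each way along its axis between the channels. Pushing a roller's top with over 25 N is leaning on it
- seat_2 (a point): the same for the middle pair of slots, y = 0
- seat_3 (a point): the same for the pair of slots at y = +100 mm
- roller_a: one of three like rollers in the track, places drawn at random: steel tube 40 mm in diameter, 184 mm long, two dark weld seams along it, turning on bearings on a square steel axle 8 x 8 x 224 mm, whose ends stand 20 mm out of the tube and cannot turn in the slots. About 0.4 kg. Origin: middle of the axle, x along it, z up at the start. One of the three binds, two run free
- roller_b: another of the three rollers in the track, of the same make, size, weight and looks as roller_a, origin and axes alike; its place in the track is drawn at random
- roller_c: another of the three rollers in the track, of the same make, size, weight and looks as roller_a, origin and axes alike; its place in the track is drawn at random
- spin_a (a joint): turning angle of the tube of roller_a on its axle in rad, about the roller's x axis, no end stops; within 0.15 of 0 at the start, not wrapped (a full turn reads 6.28). A free roller needs next to no force and coasts for several seconds after a fingertip stroke of 0.1 m/s; a binding one needs about 3 N along its rim to turn and stops dead when let go
- spin_b (a joint): turning angle of the tube of roller_b on its axle in rad, about the roller's x axis, no end stops; within 0.15 of 0 at the start, not wrapped (a full turn reads 6.28). A free roller needs next to no force and coasts for several seconds after a fingertip stroke of 0.1 m/s; a binding one needs about 3 N along its rim to turn and stops dead when let go
- spin_c (a joint): turning angle of the tube of roller_c on its axle in rad, about the roller's x axis, no end stops; within 0.15 of 0 at the start, not wrapped (a full turn reads 6.28). A free roller needs next to no force and coasts for several seconds after a fingertip stroke of 0.1 m/s; a binding one needs about 3 N along its rim to turn and stops dead when let go
- spin_d (a joint): turning angle of the tube of roller_d on its axle in rad, about the roller's x axis, no end stops; within 0.15 of 0 at the start, not wrapped (a full turn reads 6.28). A free roller needs next to no force and coasts for several seconds after a fingertip stroke of 0.1 m/s; a binding one needs about 3 N along its rim to turn and stops dead when let go
- roller_d: the spare roller, of the same make and size as roller_a and known to run free; it lies in the rack, its axle level, 60 mm above the bench. Origin and axes as for roller_a
- spare_rack: fixed plywood rack for the spare: board 236 x 70 x 12 mm, two uprights 10 mm thick, 204 mm apart along its x, each with a notch open at the top, 10 mm wide, floor 56 mm and top 66 mm above the bench. Origin: on the bench under its middle. Rack and tray may stand on either side of the track
- repair_tray: open grey plastic tray 290 x 160 x 40 mm (long side = its x), walls and floor 5 mm, fixed. Two wooden battens 6 mm high and 10 mm wide run along x on its floor at y = +-23 mm, so that a roller laid between them does not roll; its axis is then 25 mm above the bench. Origin: on the bench under its middle
- cigar_box: closed wooden cigar box 104 x 174 x 57 mm, a bystander beyond the track, origin under its middle
- mould: dark wooden pressing mould 110 x 280 mm with cigars in it, 44 mm high in all, a bystander, origin under its middle
- glue_jar: small amber glass jar, 60 mm in diameter, 75 mm high, a bystander, origin under its middle
Not all that is in view belongs to the job. What is shaped like the roller_b but pink or turquoise is not meant.

How it is judged:
On the way, in this order (a step that is already met when the one before it is completed fails the run):
1. one of the track's three rollers lies in the repair tray, let go, the other two still in their slots ((((x of roller_a in the frame of repair_tray between -0.05 and 0.05 m and y of roller_a in the frame of repair_tray between -0.06 and 0.06 m and z of roller_a in the frame of repair_tray between 0.015 and 0.045 m and contact force between the fingers and roller_a below 0.1 N and linear speed of roller_a below 0.03 m/s) and ((horizontal distance between roller_b and seat_1 below 0.012 m or horizontal distance between roller_b and seat_2 below 0.012 m or horizontal distance between roller_b and seat_3 below 0.012 m) and z of roller_b in the frame of track between 0.077 and 0.083 m and angle between the x axis of roller_b and the x axis of track, either way round below 0.04 rad) and ((horizontal distance between roller_c and seat_1 below 0.012 m or horizontal distance between roller_c and seat_2 below 0.012 m or horizontal distance between roller_c and seat_3 below 0.012 m) and z of roller_c in the frame of track between 0.077 and 0.083 m and angle between the x axis of roller_c and the x axis of track, either way round below 0.04 rad)) or ((x of roller_b in the frame of repair_tray between -0.05 and 0.05 m and y of roller_b in the frame of repair_tray between -0.06 and 0.06 m and z of roller_b in the frame of repair_tray between 0.015 and 0.045 m and contact force between the fingers and roller_b below 0.1 N and linear speed of roller_b below 0.03 m/s) and ((horizontal distance between roller_a and seat_1 below 0.012 m or horizontal distance between roller_a and seat_2 below 0.012 m or horizontal distance between roller_a and seat_3 below 0.012 m) and z of roller_a in the frame of track between 0.077 and 0.083 m and angle between the x axis of roller_a and the x axis of track, either way round below 0.04 rad) and ((horizontal distance between roller_c and seat_1 below 0.012 m or horizontal distance between roller_c and seat_2 below 0.012 m or horizontal distance between roller_c and seat_3 below 0.012 m) and z of roller_c in the frame of track between 0.077 and 0.083 m and angle between the x axis of roller_c and the x axis of track, either way round below 0.04 rad)) or ((x of roller_c in the frame of repair_tray between -0.05 and 0.05 m and y of roller_c in the frame of repair_tray between -0.06 and 0.06 m and z of roller_c in the frame of repair_tray between 0.015 and 0.045 m and contact force between the fingers and roller_c below 0.1 N and linear speed of roller_c below 0.03 m/s) and ((horizontal distance between roller_a and seat_1 below 0.012 m or horizontal distance between roller_a and seat_2 below 0.012 m or horizontal distance between roller_a and seat_3 below 0.012 m) and z of roller_a in the frame of track between 0.077 and 0.083 m and angle between the x axis of roller_a and the x axis of track, either way round below 0.04 rad) and ((horizontal distance between roller_b and seat_1 below 0.012 m or horizontal distance between roller_b and seat_2 below 0.012 m or horizontal distance between roller_b and seat_3 below 0.012 m) and z of roller_b in the frame of track between 0.077 and 0.083 m and angle between the x axis of roller_b and the x axis of track, either way round below 0.04 rad)))), for 0.2 s.
2. the spare is in the empty slots too and all three rollers in the track coast at the same time, untouched, each faster than 0.5 rad/s ((((x of roller_a in the frame of repair_tray between -0.05 and 0.05 m and y of roller_a in the frame of repair_tray between -0.06 and 0.06 m and z of roller_a in the frame of repair_tray between 0.015 and 0.045 m and contact force between the fingers and roller_a below 0.1 N and linear speed of roller_a below 0.03 m/s) and ((horizontal distance between roller_b and seat_1 below 0.012 m or horizontal distance between roller_b and seat_2 below 0.012 m or horizontal distance between roller_b and seat_3 below 0.012 m) and z of roller_b in the frame of track between 0.077 and 0.083 m and angle between the x axis of roller_b and the x axis of track, either way round below 0.04 rad) and ((velocity of joint spin_b above 0.5 rad/s or velocity of joint spin_b below -0.5 rad/s) and contact force between the fingers and roller_b below 0.05 N) and ((horizontal distance between roller_c and seat_1 below 0.012 m or horizontal distance between roller_c and seat_2 below 0.012 m or horizontal distance between roller_c and seat_3 below 0.012 m) and z of roller_c in the frame of track between 0.077 and 0.083 m and angle between the x axis of roller_c and the x axis of track, either way round below 0.04 rad) and ((velocity of joint spin_c above 0.5 rad/s or velocity of joint spin_c below -0.5 rad/s) and contact force between the fingers and roller_c below 0.05 N) and ((horizontal distance between roller_d and seat_1 below 0.012 m or horizontal distance between roller_d and seat_2 below 0.012 m or horizontal distance between roller_d and seat_3 below 0.012 m) and z of roller_d in the frame of track between 0.077 and 0.083 m and angle between the x axis of roller_d and the x axis of track, either way round below 0.04 rad) and ((velocity of joint spin_d above 0.5 rad/s or velocity of joint spin_d below -0.5 rad/s) and contact force between the fingers and roller_d below 0.05 N)) or ((x of roller_b in the frame of repair_tray between -0.05 and 0.05 m and y of roller_b in the frame of repair_tray between -0.06 and 0.06 m and z of roller_b in the frame of repair_tray between 0.015 and 0.045 m and contact force between the fingers and roller_b below 0.1 N and linear speed of roller_b below 0.03 m/s) and ((horizontal distance between roller_a and seat_1 below 0.012 m or horizontal distance between roller_a and seat_2 below 0.012 m or horizontal distance between roller_a and seat_3 below 0.012 m) and z of roller_a in the frame of track between 0.077 and 0.083 m and angle between the x axis of roller_a and the x axis of track, either way round below 0.04 rad) and ((velocity of joint spin_a above 0.5 rad/s or velocity of joint spin_a below -0.5 rad/s) and contact force between the fingers and roller_a below 0.05 N) and ((horizontal distance between roller_c and seat_1 below 0.012 m or horizontal distance between roller_c and seat_2 below 0.012 m or horizontal distance between roller_c and seat_3 below 0.012 m) and z of roller_c in the frame of track between 0.077 and 0.083 m and angle between the x axis of roller_c and the x axis of track, either way round below 0.04 rad) and ((velocity of joint spin_c above 0.5 rad/s or velocity of joint spin_c below -0.5 rad/s) and contact force between the fingers and roller_c below 0.05 N) and ((horizontal distance between roller_d and seat_1 below 0.012 m or horizontal distance between roller_d and seat_2 below 0.012 m or horizontal distance between roller_d and seat_3 below 0.012 m) and z of roller_d in the frame of track between 0.077 and 0.083 m and angle between the x axis of roller_d and the x axis of track, either way round below 0.04 rad) and ((velocity of joint spin_d above 0.5 rad/s or velocity of joint spin_d below -0.5 rad/s) and contact force between the fingers and roller_d below 0.05 N)) or ((x of roller_c in the frame of repair_tray between -0.05 and 0.05 m and y of roller_c in the frame of repair_tray between -0.06 and 0.06 m and z of roller_c in the frame of repair_tray between 0.015 and 0.045 m and contact force between the fingers and roller_c below 0.1 N and linear speed of roller_c below 0.03 m/s) and ((horizontal distance between roller_a and seat_1 below 0.012 m or horizontal distance between roller_a and seat_2 below 0.012 m or horizontal distance between roller_a and seat_3 below 0.012 m) and z of roller_a in the frame of track between 0.077 and 0.083 m and angle between the x axis of roller_a and the x axis of track, either way round below 0.04 rad) and ((velocity of joint spin_a above 0.5 rad/s or velocity of joint spin_a below -0.5 rad/s) and contact force between the fingers and roller_a below 0.05 N) and ((horizontal distance between roller_b and seat_1 below 0.012 m or horizontal distance between roller_b and seat_2 below 0.012 m or horizontal distance between roller_b and seat_3 below 0.012 m) and z of roller_b in the frame of track between 0.077 and 0.083 m and angle between the x axis of roller_b and the x axis of track, either way round below 0.04 rad) and ((velocity of joint spin_b above 0.5 rad/s or velocity of joint spin_b below -0.5 rad/s) and contact force between the fingers and roller_b below 0.05 N) and ((horizontal distance between roller_d and seat_1 below 0.012 m or horizontal distance between roller_d and seat_2 below 0.012 m or horizontal distance between roller_d and seat_3 below 0.012 m) and z of roller_d in the frame of track between 0.077 and 0.083 m and angle between the x axis of roller_d and the x axis of track, either way round below 0.04 rad) and ((velocity of joint spin_d above 0.5 rad/s or velocity of joint spin_d below -0.5 rad/s) and contact force between the fingers and roller_d below 0.05 N)))), for 0.2 s.
At the end, for the whole second after the job is handed in: Binding roller at rest in the repair tray (within 50 mm along, 60 mm across its middle, axis 15-45 mm up, let go); the spare and both good rollers home in the slots (axle at the seat +-3 mm, within 12 mm of a seat, aligned within 0.04 rad); they may still be turning ((((x of roller_a in the frame of repair_tray between -0.05 and 0.05 m and y of roller_a in the frame of repair_tray between -0.06 and 0.06 m and z of roller_a in the frame of repair_tray between 0.015 and 0.045 m and contact force between the fingers and roller_a below 0.1 N and linear speed of roller_a below 0.03 m/s) and ((horizontal distance between roller_b and seat_1 below 0.012 m or horizontal distance between roller_b and seat_2 below 0.012 m or horizontal distance between roller_b and seat_3 below 0.012 m) and z of roller_b in the frame of track between 0.077 and 0.083 m and angle between the x axis of roller_b and the x axis of track, either way round below 0.04 rad) and ((horizontal distance between roller_c and seat_1 below 0.012 m or horizontal distance between roller_c and seat_2 below 0.012 m or horizontal distance between roller_c and seat_3 below 0.012 m) and z of roller_c in the frame of track between 0.077 and 0.083 m and angle between the x axis of roller_c and the x axis of track, either way round below 0.04 rad) and ((horizontal distance between roller_d and seat_1 below 0.012 m or horizontal distance between roller_d and seat_2 below 0.012 m or horizontal distance between roller_d and seat_3 below 0.012 m) and z of roller_d in the frame of track between 0.077 and 0.083 m and angle between the x axis of roller_d and the x axis of track, either way round below 0.04 rad)) or ((x of roller_b in the frame of repair_tray between -0.05 and 0.05 m and y of roller_b in the frame of repair_tray between -0.06 and 0.06 m and z of roller_b in the frame of repair_tray between 0.015 and 0.045 m and contact force between the fingers and roller_b below 0.1 N and linear speed of roller_b below 0.03 m/s) and ((horizontal distance between roller_a and seat_1 below 0.012 m or horizontal distance between roller_a and seat_2 below 0.012 m or horizontal distance between roller_a and seat_3 below 0.012 m) and z of roller_a in the frame of track between 0.077 and 0.083 m and angle between the x axis of roller_a and the x axis of track, either way round below 0.04 rad) and ((horizontal distance between roller_c and seat_1 below 0.012 m or horizontal distance between roller_c and seat_2 below 0.012 m or horizontal distance between roller_c and seat_3 below 0.012 m) and z of roller_c in the frame of track between 0.077 and 0.083 m and angle between the x axis of roller_c and the x axis of track, either way round below 0.04 rad) and ((horizontal distance between roller_d and seat_1 below 0.012 m or horizontal distance between roller_d and seat_2 below 0.012 m or horizontal distance between roller_d and seat_3 below 0.012 m) and z of roller_d in the frame of track between 0.077 and 0.083 m and angle between the x axis of roller_d and the x axis of track, either way round below 0.04 rad)) or ((x of roller_c in the frame of repair_tray between -0.05 and 0.05 m and y of roller_c in the frame of repair_tray between -0.06 and 0.06 m and z of roller_c in the frame of repair_tray between 0.015 and 0.045 m and contact force between the fingers and roller_c below 0.1 N and linear speed of roller_c below 0.03 m/s) and ((horizontal distance between roller_a and seat_1 below 0.012 m or horizontal distance between roller_a and seat_2 below 0.012 m or horizontal distance between roller_a and seat_3 below 0.012 m) and z of roller_a in the frame of track between 0.077 and 0.083 m and angle between the x axis of roller_a and the x axis of track, either way round below 0.04 rad) and ((horizontal distance between roller_b and seat_1 below 0.012 m or horizontal distance between roller_b and seat_2 below 0.012 m or horizontal distance between roller_b and seat_3 below 0.012 m) and z of roller_b in the frame of track between 0.077 and 0.083 m and angle between the x axis of roller_b and the x axis of track, either way round below 0.04 rad) and ((horizontal distance between roller_d and seat_1 below 0.012 m or horizontal distance between roller_d and seat_2 below 0.012 m or horizontal distance between roller_d and seat_3 below 0.012 m) and z of roller_d in the frame of track between 0.077 and 0.083 m and angle between the x axis of roller_d and the x axis of track, either way round below 0.04 rad)))); the robot touches nothing.
It fails at once if a roller is pressed or dropped on the track with more than 40 N, its weight included (contact force between any of roller_a, roller_b, roller_c, roller_d and track above 40 N).
It fails at once if a fingertip presses on the top of a roller in the track with more than 25 N (z of the grasp point in the frame of track above 0.112 m and ((z of roller_a in the frame of track below 0.083 m and horizontal distance between roller_a and track below 0.13 m and contact force between the fingers and roller_a above 25 N) or (z of roller_b in the frame of track below 0.083 m and horizontal distance between roller_b and track below 0.13 m and contact force between the fingers and roller_b above 25 N) or (z of roller_c in the frame of track below 0.083 m and horizontal distance between roller_c and track below 0.13 m and contact force between the fingers and roller_c above 25 N) or (z of roller_d in the frame of track below 0.083 m and horizontal distance between roller_d and track below 0.13 m and contact force between the fingers and roller_d above 25 N))).
It fails at once if the hand pushes on the track with more than 25 N (contact force between any of the arm, the fingers and track above 25 N).
It fails at once if a roller is dropped or pressed into the tray with more than 50 N (contact force between any of roller_a, roller_b, roller_c, roller_d and repair_tray above 50 N).
It fails at once if a bystander is disturbed (moved over 20 mm) (distance of any of cigar_box, mould, glue_jar from where it was at the start of the episode above 0.02 m).
It also fails if it takes over 72 s, if anything falls off the work surface, if the arm or the gripper's body presses on something with over 40 N, if the wrist force passes 120 N, or if a joint passes its speed limit or range.

ROBOT

A 7-joint arm with a two-finger parallel gripper is mounted at the origin on the work surface. World frame = base frame: x ahead of the robot, y to its left, z up, the work surface at z = 0. Lengths are in m, angles in rad, forces in N, time in s.
With the tool pointing down it reaches from about 0.425 to 0.875 m from the base axis. Payload 4.7 kg.
Tool frame: the origin (TCP) lies on the mounting face of the last link; the fingertips stand 182 mm ahead of it and the grasp point (between the pads) lies ahead of it (ctrl.grip_point_offset is the z of the grasp point in the tool frame, in m); z points along the fingers, y is the line along which they close (so a half turn about z gives the same grasp; the last joint's range is limited). The gripper opens to 87 mm and grips with 3 to 60 N. Pads are 19 mm wide; open, the fingers measure 117 mm over their backs; the gripper's body (75 mm by 190 mm) begins 51 mm behind the grasp point.
Start: joints at [-1.137, 0.321, -0.07, 1.45, 0.023, 1.371, -0.057], TCP at [0.265, 0.594, 0.405] pointing down, gripper open.
Joint ranges: [-2.86, 2.86], [-0.3, 2.09], [-1.38, 1.24], [0.06, 2.45], [-1.56, 4.7], [0.09, 2.05], [-2.69, 2.69]. Speed limits (rad/s): [2.57, 2.57, 3.14, 3.14, 3.14, 3.14, 3.14].

INTERFACE

Orientations are given as a rotation vector (axis times angle).
In Python, from bench import ctrl gives the robot as it stands.
- The arm moves only by the tool advance, called after "Emit:" in YAML: its name, and indented under it one key for each argument. Schema: {"type":"object","properties":{"moves":{"type":"array","items":{"type":"array","items":{"type":"number"},"minItems":5,"maxItems":5},"minItems":1,"maxItems":20},"squeeze":{"type":"number"},"only":{"type":"string"},"quiet":{"type":"boolean"},"lines":{"type":"string"}},"required":["moves"],"additionalProperties":false}. moves is a list of rows, 1 to 20 of them, each of 5 numbers: dx, dy, dz in m, then a turn about the tool's z in rad, then the opening from 0.0 (shut) to 1.0 (fully open); each row is the pose to reach, as a shift and turn from the pose commanded when the call began, along the tool's axes at that moment; what a row does not reach only later rows make up. A row lasts 1/10 s, in which the tool goes at most 0.05 m and 0.15 rad, less where a joint would pass 70% of its speed; a pose out of reach is approached as far as the arm can. The fingers move at their own pace and stop on an object; squeeze is the grip in N (left out, the last holds). Time passes only in rows, so rows that do not move let the fingers close. The tool returns the time, the measured TCP pose, the force, the opening and the grip force at its end. only (a regular expression) keeps the lines of the reply that match it, lines (a string "A,B") keeps lines A to B, and quiet returns only ok. Input that does not fit is refused with a message, and nothing moves.
- ctrl.get_state(): the state, without advancing time (a new reading comes with each control period).
- ctrl.get_image(name): name is "scene" or "top" or "wrist"; returns (picture, depth): 420x560x3 uint8, red, green, blue; 420x560 float32, m along the optical axis (not along the pixel's ray), 0 where there is no reading.
- ctrl.camera_model(name): a dict with "vertical_fov" (degrees; the focal length in pixels is half the picture's height over the tangent of half this angle, whatever the lens; pixels are square), "cx", "cy" (the principal point, pixels), "rvec" (rotation vector, rad) and "tvec" (3), from world to camera coordinates, as OpenCV has them; the wrist camera has in their place "hand_eye" (4x4, takes a point from camera to tool coordinates, whose origin is the TCP and whose axes are the flange's). Camera axes: x right, y down, z forward; pixel columns grow to the right and rows downward; lengths in m; the calibration is good to about 2 mm. A picture is of the moment at which its call begins: read the wrist's pose just before it. camera_model takes no time and is no camera call.
- ctrl.close_job(): hands the job in; it is judged then, once.
The state is a dict: "time": time; "joint_positions": joint angles; "qd": joint speeds; "joint_torque": joint torques, N m; "position": TCP position; "tool_rot": TCP orientation; "ft_force": force on the tool from outside, world axes, zero at the start; "torque": the same for the moment, N m; "grip_width": opening from 0.0 (shut) to 1.0 (fully open); "grip_force": force on a finger pad.
Only numpy, scipy, OpenCV 4.12 (cv2) and the standard library are available. Lean on these libraries where they do the work, as an engineer would, in place of code of your own. Each camera call takes 0.05 s, during which the arm holds its last target. There are 200 camera calls.

## Working session

There is one attempt and no reset: what is moved stays moved. The work goes in short steps, Python scripts to look and compute and a tool call to move; the robot and the scene stay as the last step left them, time stands still between calls to the robot, and variables do not carry over. Pictures are saved under pics/ and viewed, at most 10 in all, crops included, and the job is handed in when it is done.

```bash
ls; mkdir -p pics; cat > h.py <<'E'
import numpy as np,cv2
from bench import ctrl
R=lambda v:cv2.Rodrigues(np.array(v,float))[0]
def cloud(name):
    s=ctrl.get_state();im,d=ctrl.get_image(name);m=ctrl.camera_model(name)
    f=im.shape[0]/2/np.tan(np.radians(m["vertical_fov"])/2)
    v,u=np.mgrid[:im.shape[0],:im.shape[1]]
    P=np.dstack([(u-m["cx"])/f*d,(v-m["cy"])/f*d,d]).astype(float)
    if "hand_eye" in m:
        H=np.array(m["hand_eye"]);P=P@H[:3,:3].T+H[:3,3];P=P@R(s["tool_rot"]).T+np.array(s["position"])
    else: P=(P-np.array(m["tvec"]).ravel())@R(m["rvec"])
    P[d<=0]=np.nan
    return im,d,P
def save(im,n): cv2.imwrite(n,cv2.cvtColor(im,cv2.COLOR_RGB2BGR))
E
python3 - <<'E'
from h import *
a,_,P=cloud("top");b,_,Q=cloud("scene");np.savez("v0.npz",a=a,P=P,b=b,Q=Q)
save(a,"pics/t0.png");save(b,"pics/s0.png")
s=ctrl.get_state();print(s,ctrl.grip_point_offset);print(R(s["tool_rot"]).round(3))
for n in("top","scene","wrist"):
  print(n,ctrl.camera_model(n))
E
```

```text
pics
{'time': 0.1, 'joint_positions': array([-1.13690021,  0.3217238 , -0.07006287,  1.45157615,  0.0226369 ,
        1.37085096, -0.05687038]), 'qd': array([-0.00174055, -0.00080526, -0.00050578, -0.00309898,  0.0002687 ,
       -0.00126453,  0.00010994]), 'joint_torque': array([-5.25681917e-04, -4.92573667e+01, -4.06126454e-01, -3.13400352e+01,
       -6.42372994e-02,  3.94366554e-02,  6.22797097e-05]), 'position': array([0.26488765, 0.59335615, 0.40377514]), 'tool_rot': array([-6.54466066e-01, -3.07242952e+00,  2.76031282e-03]), 'ft_force': array([-0.31865559,  0.13374784, -0.30971818]), 'torque': array([ 0.04049097, -0.01452466, -0.00400653]), 'grip_force': 0.0, 'grip_width': 1.002877896626822} 0.1635
[[-0.913  0.408 -0.001]
 [ 0.408  0.913 -0.002]
 [-0.    -0.002 -1.   ]]
top {'vertical_fov': 51.65230658242149, 'cx': 275.38313130618684, 'cy': 212.2539820477169, 'rvec': array([ 2.14825563, -2.08158298,  0.21127946]), 'tvec': array([0.07401347, 0.50065968, 1.09272847])}
scene {'vertical_fov': 53.515284014905404, 'cx': 273.4295763971699, 'cy': 209.7414229555707, 'rvec': array([ 2.08859138,  1.26171823, -0.51311365]), 'tvec': array([-0.29501859, -0.21310307,  1.38445346])}
wrist {'vertical_fov': 60.042399817532804, 'cx': 285.6324269700602, 'cy': 212.52043431418068, 'hand_eye': array([[-1.50680760e-04, -9.58654783e-01, -2.84571579e-01,
         7.84305454e-02],
       [ 9.99999930e-01, -4.71029848e-05, -3.70821458e-04,
        -9.78484090e-04],
       [ 3.42085593e-04, -2.84571615e-01,  9.58654724e-01,
         2.01898804e-02],
       [ 0.00000000e+00,  0.00000000e+00,  0.00000000e+00,
         1.00000000e+00]])}
```

View pics/t0.png

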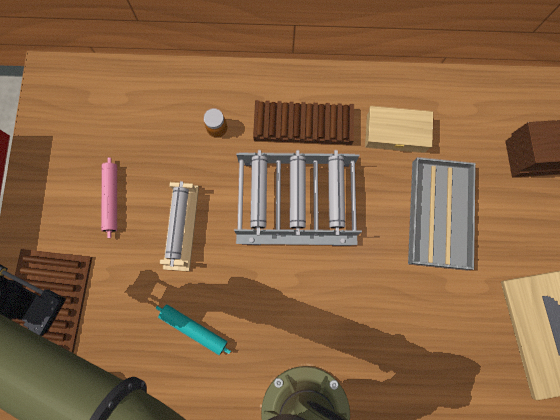

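View pics/s0.png

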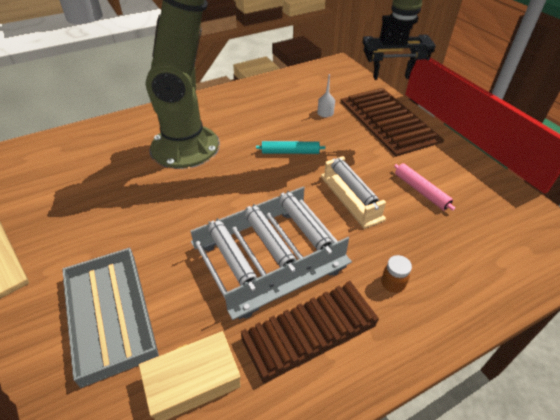

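Top view: the three track rollers are at (259,192), (298,192) and (337,192), and the spare is in its rack at (178,225). The decoys are pink (110,198) and turquoise (195,330). The tray is at (443,213), the jar at (214,122), the mould at (303,122) and the cigar box at (400,128). By the description I choose the grey rollers in the track and the grey one in the rack. Next I measure them.

```bash
cat >> h.py <<'E'
def rollers(P,z0,box,zt=None):
    """fit of horizontal cylinder r=.02: box=(u0,v0,u1,v1)"""
    from scipy.optimize import least_squares
    u0,v0,u1,v1=box;p=P[v0:v1,u0:u1].reshape(-1,3);p=p[np.isfinite(p[:,0])]
    p=p[(p[:,2]>z0-0.002)&(p[:,2]<z0+.03)]
    c=np.median(p,0);d=np.linalg.svd(p[:,:2]-c[:2])[2][0] if len(p)<6000 else np.array([1,0])
    th=np.arctan2(d[1],d[0])
    def res(x):
        n=np.array([-np.sin(x[0]),np.cos(x[0])])
        return np.hypot((p[:,:2]-c[:2])@n-x[1],p[:,2]-x[2]-x[3]*((p[:,:2]-c[:2])@[np.cos(x[0]),np.sin(x[0])]))-.02
    r=least_squares(res,[th,0,c[2]-.018,0],loss="soft_l1",f_scale=.001).x
    e=np.array([np.cos(r[0]),np.sin(r[0])]);n=np.array([-e[1],e[0]])
    ok=np.abs(res(r))<.003;t=(p[ok,:2]-c[:2])@e;lo,hi=np.percentile(t,[.3,99.7])
    m=c[:2]+n*r[1]+e*(lo+hi)/2
    return dict(mid=m.round(4),z=round(r[2]+r[3]*(lo+hi)/2,4),yaw=round(np.arctan(np.tan(r[0])),4),tilt=round(r[3],3),L=round(hi-lo,4),n=int(ok.sum()))
E
python3 - <<'E'
from h import *
D=np.load("v0.npz");P=D["P"];Q=D["Q"]
for n,b in dict(L=(245,145,272,240),M=(285,145,312,240),Rr=(324,145,352,240)).items(): print(n,rollers(P,.084,b))
print("spare",rollers(P,.064,(160,180,200,275)))
# top-view heights
for n,(u,v) in dict(bench=(380,300),traywall=(475,215),floor=(458,215),mould=(303,105),box=(400,125),jar=(214,117),board=(190,230),chan=(300,158),chanR=(300,239)).items(): print(n,P[v,u].round(4))
# tray: rim points
p=P[150:275,405:485].reshape(-1,3);p=p[(p[:,2]>.034)&(p[:,2]<.044)]
r=cv2.minAreaRect((p[:,:2]*1000).astype(np.float32));print("tray",r,len(p))
m=(P[:,:,2]>.003)&(P[:,:,2]<.02)
# battens: height ~ .011 (floor .005)
q=P[160:268,415:472].reshape(-1,3);q=q[(q[:,2]>.0085)&(q[:,2]<.014)]
if len(q)>50: print("batten",cv2.minAreaRect((q[:,:2]*1000).astype(np.float32)),len(q))
p=P[180:272,160:202].reshape(-1,3);p=p[(p[:,2]>.06)&(p[:,2]<.067)];print("rack hi",cv2.minAreaRect((p[:,:2]*1000).astype(np.float32)),len(p))
p=P[145:250,230:365].reshape(-1,3);p=p[(p[:,2]>.085)];print("track",cv2.minAreaRect((p[:,:2]*1000).astype(np.float32)),p[:,2].max(),len(p))
big=cv2.resize(D["a"][140:280,155:365],None,fx=3.6,fy=3.6,interpolation=cv2.INTER_CUBIC);save(big,"pics/t0c.png")
E
```

```text
L {'mid': array([0.5412, 0.1344]), 'z': np.float64(0.0868), 'yaw': np.float64(0.0216), 'tilt': np.float64(-0.001), 'L': np.float64(0.2018), 'n': 1062}
M {'mid': array([0.5441, 0.0344]), 'z': np.float64(0.0868), 'yaw': np.float64(0.0212), 'tilt': np.float64(-0.001), 'L': np.float64(0.2026), 'n': 1079}
Rr {'mid': array([ 0.5454, -0.0656]), 'z': np.float64(0.0869), 'yaw': np.float64(0.0218), 'tilt': np.float64(-0.003), 'L': np.float64(0.2019), 'n': 1053}
spare {'mid': array([0.46  , 0.3453]), 'z': np.float64(0.0594), 'yaw': np.float64(-0.0411), 'tilt': np.float64(-0.002), 'L': np.float64(0.2076), 'n': 1012}
bench [ 0.2803 -0.1935  0.002 ]
traywall [ 0.5178 -0.4587  0.0011]
floor [ 0.5147 -0.4087  0.0087]
mould [0.8115 0.0218 0.0345]
box [ 0.7516 -0.2436  0.0547]
jar [0.7504 0.2635 0.0735]
board [0.4495 0.3187 0.0132]
chan [0.6315 0.0307 0.1043]
chanR [0.4317 0.0225 0.0321]
tray ((516.4327392578125, -359.7366638183594), (162.6478271484375, 291.7079162597656), 85.92536926269531) 763
batten ((514.1834106445312, -365.713134765625), (142.0531463623047, 286.9867248535156), 85.87920379638672) 867
rack hi ((458.97918701171875, 344.9608154296875), (59.061119079589844, 222.5327911376953), 87.66448974609375) 267
track ((546.6497802734375, 34.219207763671875), (225.9981689453125, 321.05609130859375), 1.5493797063827515) 0.11346081214200904 4047
```

View pics/t0c.png

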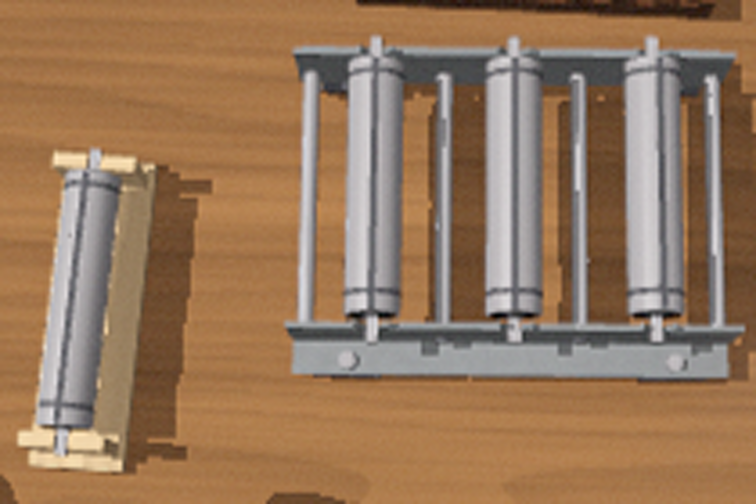

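The crop confirms the choice: three grey seamed rollers in the track, and the spare in the rack at crop (75,300), all distinct from the pink and turquoise ones.

```bash
cat >> h.py <<'E'
def go(x,y,z,yaw=None):
    """delta in tool axes for TCP target; yaw = heading of the roller axis (rad), tool x -> opposite of it"""
    s=ctrl.get_state();T=R(s["tool_rot"]);d=T.T@(np.array([x,y,z])-s["position"])
    a=0
    if yaw is not None:
        cur=np.arctan2(T[1,1],T[0,1]);a=-((yaw+np.pi/2-cur+np.pi/2)%np.pi-np.pi/2)
    print("d",d.round(4),"turn",round(a,4),"n",round(np.linalg.norm(d)/.05,1),"pos",s["position"].round(4),"ft",s["ft_force"].round(2),"w",round(s["grip_width"],3),"t",round(s["time"],2))
E
python3 - <<'E'
from h import *
go(.5415,.1344,.36,.0216)
D=np.load("v0.npz");P=D["P"]
print("spare",rollers(P,.073,(163,183,200,272)))
E
```

```text
d [-0.4396 -0.3063  0.0444] turn -0.4414 n 10.8 pos [0.2649 0.5934 0.4038] ft [-0.32  0.13 -0.31] w 1.003 t 0.1
spare {'mid': array([0.4591, 0.345 ]), 'z': np.float64(0.0597), 'yaw': np.float64(-0.0402), 'tilt': np.float64(-0.001), 'L': np.float64(0.1838), 'n': 797}
```

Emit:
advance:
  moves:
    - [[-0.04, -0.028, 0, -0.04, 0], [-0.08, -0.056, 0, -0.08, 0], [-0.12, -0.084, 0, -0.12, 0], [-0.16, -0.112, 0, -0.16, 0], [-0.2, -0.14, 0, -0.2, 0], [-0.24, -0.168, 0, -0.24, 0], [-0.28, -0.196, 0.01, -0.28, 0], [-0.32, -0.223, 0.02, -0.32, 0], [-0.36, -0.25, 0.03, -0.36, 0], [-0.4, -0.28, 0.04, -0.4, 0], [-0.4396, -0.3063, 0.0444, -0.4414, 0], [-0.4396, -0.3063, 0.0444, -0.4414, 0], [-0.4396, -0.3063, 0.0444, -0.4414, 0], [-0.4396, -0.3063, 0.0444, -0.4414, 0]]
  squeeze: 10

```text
refused: moves[0]: the value is too long (schema: maxItems 5). Nothing was moved.
```

Refused on format, not on reach. It needs a list of rows, each a list of 5 numbers.

Emit:
advance:
  moves:
    - [-0.04, -0.028, 0, -0.04, 0]
    - [-0.08, -0.056, 0, -0.08, 0]
    - [-0.12, -0.084, 0, -0.12, 0]
    - [-0.16, -0.112, 0, -0.16, 0]
    - [-0.2, -0.14, 0, -0.2, 0]
    - [-0.24, -0.168, 0, -0.24, 0]
    - [-0.28, -0.196, 0.01, -0.28, 0]
    - [-0.32, -0.223, 0.02, -0.32, 0]
    - [-0.36, -0.25, 0.03, -0.36, 0]
    - [-0.4, -0.28, 0.04, -0.4, 0]
    - [-0.4396, -0.3063, 0.0444, -0.4414, 0]
    - [-0.4396, -0.3063, 0.0444, -0.4414, 0]
    - [-0.4396, -0.3063, 0.0444, -0.4414, 0]
    - [-0.4396, -0.3063, 0.0444, -0.4414, 0]
  squeeze: 10

```text
time: 1.5
position: [0.541, 0.1361, 0.3602]
tool_rot: [0.037, -3.141, -0.001]
ft_force: [0.1, 0.3, 0.1]
grip_width: 0.005
grip_force: 0.0
```

```bash
python3 - <<'E'
from h import *
a,d,P=cloud("wrist");np.savez("w0.npz",a=a,P=P);save(a,"pics/w0.png")
go(.5415,.1244,.295,.0216)
E
```

```text
d [-0.0003 -0.0122  0.0653] turn 0.0027 n 1.3 pos [0.5409 0.1365 0.3603] ft [ 0.19 -0.81  0.27] w 0.004 t 1.55
```

View pics/w0.png

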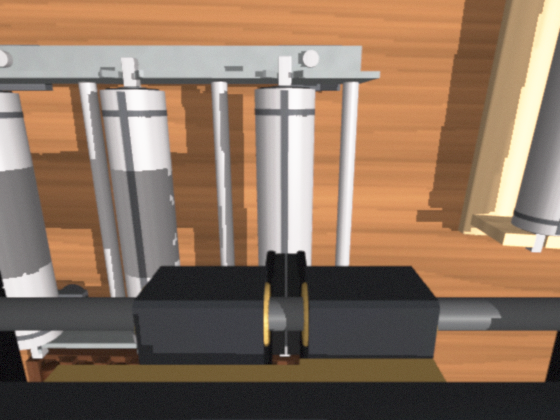

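Wrist view: the closed fingers at (287,300) sit over the left roller (285,170). The middle roller is at (140,190), the right one at (20,230) and the spare at (550,150).

```bash
python3 - <<'E'
from h import *
D=np.load("w0.npz");P=D["P"]
print(rollers(P,.088,(250,95,320,235)));print(rollers(P,.088,(95,95,185,285)));print("sp",rollers(P,.063,(520,20,560,220)))
for u,v in((285,170),(270,170),(140,190),(420,150),(310,60),(285,70)):print(u,v,P[v,u].round(4))
E
```

```text
{'mid': array([0.5025, 0.1336]), 'z': np.float64(0.0874), 'yaw': np.float64(0.0221), 'tilt': np.float64(-0.0), 'L': np.float64(0.0924), 'n': 8004}
{'mid': array([0.5224, 0.0339]), 'z': np.float64(0.0875), 'yaw': np.float64(0.0221), 'tilt': np.float64(0.0), 'L': np.float64(0.1276), 'n': 10807}
sp {'mid': array([0.4869, 0.3443]), 'z': np.float64(0.0597), 'yaw': np.float64(-0.041), 'tilt': np.float64(-0.002), 'L': np.float64(0.1147), 'n': 3507}
285 170 [0.5023 0.1342 0.1082]
270 170 [0.5031 0.1244 0.1048]
140 190 [0.5178 0.0395 0.1076]
420 150 [4.994e-01 2.592e-01 2.000e-04]
310 60 [0.4284 0.1517 0.0369]
285 70 [0.4408 0.1327 0.0918]
```

Emit:
advance:
  moves:
    - [0, -0.013, 0.04, 0.003, 0]
    - [0, -0.013, 0.062, 0.003, 0]
    - [0, -0.013, 0.066, 0.003, 0]
    - [0, -0.013, 0.068, 0.003, 0]
    - [0, -0.013, 0.068, 0.003, 0]
    - [0, -0.013, 0.068, 0.003, 0]

```text
time: 2.15
position: [0.5423, 0.1224, 0.2939]
tool_rot: [-0.031, 3.139, 0.002]
ft_force: [-0.7, 0.0, 0.3]
grip_width: 0.008
grip_force: 0.0
```

Emit:
advance:
  moves:
    - [0, 0, 0.002, 0, 0]
    - [0, 0, 0.0035, 0, 0]
    - [0, 0, 0.0045, 0, 0]
    - [0, 0, 0.0045, 0, 0]

```text
time: 2.55
position: [0.5421, 0.1211, 0.2886]
tool_rot: [-0.028, 3.141, -0.001]
ft_force: [-0.6, -1.4, 3.8]
grip_width: 0.006
grip_force: 2.2
```

Emit:
advance:
  moves:
    - [0, 0, 0.0005, 0, 0]
    - [0, 0, 0.001, 0, 0]
    - [0, 0, 0.001, 0, 0]

```text
time: 2.85
position: [0.5422, 0.1206, 0.2881]
tool_rot: [-0.028, 3.141, -0.001]
ft_force: [-2.8, -2.8, 8.7]
grip_width: 0.006
grip_force: 4.4
```

Emit:
advance:
  moves:
    - [0, 0.005, -0.0005, 0, 0]
    - [0, 0.015, -0.0005, 0, 0]
    - [0, 0.025, -0.0005, 0, 0]
    - [0, 0.035, -0.004, 0, 0]
    - [0, 0.04, -0.02, 0, 0]

```text
time: 3.35
position: [0.54, 0.1629, 0.3051]
tool_rot: [0.031, -3.138, 0.001]
ft_force: [-0.8, -0.1, 0.0]
grip_width: 0.006
grip_force: 0.0
```

```bash
python3 - <<'E'
from h import *
I=[ctrl.get_image("top")[0] for _ in range(4)];np.save("L.npy",np.array(I))
o=np.hstack([cv2.resize(i[145:240,230:365],None,fx=1.45,fy=3,interpolation=cv2.INTER_CUBIC) for i in I]);save(o,"pics/L.png")
g=[cv2.cvtColor(i,cv2.COLOR_RGB2GRAY).astype(float) for i in I]
for n,(a,b) in dict(L=(248,268),M=(288,308),R=(327,347)).items(): print(n,[round(np.abs(g[k+1][165:225,a:b]-g[k][165:225,a:b]).mean(),2) for k in range(3)])
go(.5420,.0214,.2945,.0221)
E
```

```text
L [np.float64(2.25), np.float64(2.32), np.float64(2.18)]
M [np.float64(2.89), np.float64(2.1), np.float64(2.01)]
R [np.float64(2.41), np.float64(2.2), np.float64(1.91)]
d [ 0.0017 -0.1403  0.0121] turn -0.0032 n 2.8 pos [0.5411 0.1617 0.3066] ft [-0.34 -0.09 -0.22] w 0.005 t 3.55
```

```bash
cat >> h.py <<'E'
def spincheck(boxes,k=4):
    I=[ctrl.get_image("wrist")[0] for _ in range(k)];g=[cv2.cvtColor(i,cv2.COLOR_RGB2GRAY).astype(float) for i in I]
    for (a,b,c,d) in boxes:
        pr=[x[b:d,a:c].mean(0) for x in g]
        print((a,b,c,d),"diff",[round(np.abs(pr[j+1]-pr[j]).mean(),2) for j in range(k-1)],"seam cols",[a+int(np.argmin((p-cv2.blur(p[None],(31,1))[0])[4:-4]))+4 for p in pr])
    return I
E
python3 - <<'E'
from h import *
I=spincheck([(200,150,260,220),(30,150,110,220)])
o=np.hstack([i[80:260,0:330] for i in I[::3]]);save(o,"pics/Lw.png")
E
```

```text
(200, 150, 260, 220) diff [np.float64(29.22), np.float64(27.44), np.float64(18.58)] seam cols [235, 245, 250, 255]
(30, 150, 110, 220) diff [np.float64(3.57), np.float64(1.05), np.float64(1.44)] seam cols [34, 34, 34, 34]
```

View pics/Lw.png

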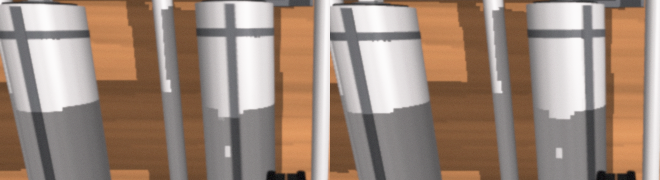

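The left roller coasts: its seam moves from column 235 to 255 while the middle one's stays put. Next is the middle roller.

Emit:
advance:
  moves:
    - [0.001, -0.045, 0, 0, 0]
    - [0.002, -0.09, 0, 0, 0]
    - [0.002, -0.135, 0.005, 0, 0]
    - [0.002, -0.1405, 0.012, 0, 0]
    - [0.002, -0.1405, 0.016, 0, 0]
    - [0.002, -0.1405, 0.0175, 0, 0]
    - [0.002, -0.1405, 0.0175, 0, 0]
    - [0.002, -0.1405, 0.0182, 0, 0]

```text
time: 4.55
position: [0.5418, 0.0225, 0.289]
tool_rot: [0.033, -3.141, -0.0]
ft_force: [-2.2, -2.2, 5.8]
grip_width: 0.006
grip_force: 2.7
```

Emit:
advance:
  moves:
    - [0, 0, 0.0003, 0, 0]
    - [0, 0, 0.0003, 0, 0]

```text
time: 4.75
position: [0.5417, 0.0217, 0.2888]
tool_rot: [-0.031, 3.141, 0.0]
ft_force: [-2.7, -1.0, 5.3]
grip_width: 0.005
grip_force: 2.4
```

Emit:
advance:
  moves:
    - [0, 0.005, 0, 0, 0]
    - [0, 0.015, 0, 0, 0]
    - [0, 0.025, 0, 0, 0]
    - [0, 0.035, -0.004, 0, 0]
    - [0, 0.04, -0.02, 0, 0]

```text
time: 5.25
position: [0.5402, 0.0631, 0.3068]
tool_rot: [0.032, -3.138, -0.001]
ft_force: [-0.9, 0.7, 0.5]
grip_width: 0.006
grip_force: 0.0
```

```bash
python3 - <<'E'
from h import *
I=spincheck([(200,150,260,220),(30,150,110,220)])
go(.5420,-.0791,.2945,.0221)
E
```

```text
(200, 150, 260, 220) diff [np.float64(6.98), np.float64(5.0), np.float64(5.77)] seam cols [204, 255, 204, 204]
(30, 150, 110, 220) diff [np.float64(5.43), np.float64(2.22), np.float64(3.17)] seam cols [97, 98, 34, 34]
d [ 0.0018 -0.1407  0.0136] turn -0.0027 n 2.8 pos [0.541  0.0616 0.3082] ft [-0.37 -0.86 -1.27] w 0.006 t 5.45
```

```bash
python3 - <<'E'
from h import *
I=spincheck([(200,150,260,220),(30,150,110,220)],5)
o=np.hstack([i[80:260,0:400] for i in I[::4]]);save(o,"pics/Mw.png")
E
```

```text
(200, 150, 260, 220) diff [np.float64(2.71), np.float64(1.59), np.float64(0.7), np.float64(0.52)] seam cols [204, 204, 204, 204, 204]
(30, 150, 110, 220) diff [np.float64(2.37), np.float64(1.2), np.float64(0.92), np.float64(0.48)] seam cols [34, 34, 34, 34, 34]
```

View pics/Mw.png

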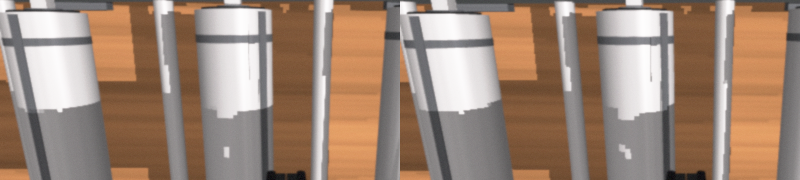

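The middle roller turned with the stroke (seam now at 265) and then stopped dead, so it drags. I'll check the third to confirm.

Emit:
advance:
  moves:
    - [0.001, -0.045, 0, 0, 0]
    - [0.002, -0.09, 0, 0, 0]
    - [0.002, -0.135, 0.005, 0, 0]
    - [0.002, -0.1407, 0.013, 0, 0]
    - [0.002, -0.1407, 0.0175, 0, 0]
    - [0.002, -0.1407, 0.0185, 0, 0]
    - [0.002, -0.1407, 0.0193, 0, 0]
    - [0.002, -0.1407, 0.0198, 0, 0]

```text
time: 6.5
position: [0.5414, -0.0784, 0.2888]
tool_rot: [0.033, -3.14, -0.0]
ft_force: [-3.2, -1.1, 4.6]
grip_width: 0.005
grip_force: 2.2
```

Emit:
advance:
  moves:
    - [0, 0.005, 0, 0, 0]
    - [0, 0.015, 0, 0, 0]
    - [0, 0.025, 0, 0, 0]
    - [0, 0.035, -0.004, 0, 0]
    - [0, 0.04, -0.03, 0, 0]

```text
time: 7.0
position: [0.5399, -0.037, 0.3163]
tool_rot: [0.033, -3.137, -0.001]
ft_force: [-0.3, 0.8, 0.5]
grip_width: 0.004
grip_force: 0.0
```

```bash
python3 - <<'E'
from h import *
I=spincheck([(200,150,260,220),(330,150,420,220)],5)
go(.5441,.0341,.30,.0221)
E
```

```text
(200, 150, 260, 220) diff [np.float64(13.62), np.float64(17.66), np.float64(24.32), np.float64(26.95)] seam cols [204, 212, 220, 229, 239]
(330, 150, 420, 220) diff [np.float64(11.73), np.float64(3.81), np.float64(4.74), np.float64(3.53)] seam cols [376, 372, 374, 376, 377]
d [-0.0047  0.0731  0.0183] turn -0.0028 n 1.5 pos [ 0.5408 -0.0391  0.3183] ft [-1.16  0.42 -0.65] w 0.004 t 7.25
```

The right roller also coasts (seam 212→239), so the middle one is binding. I'll grasp it.

Emit:
advance:
  moves:
    - [-0.003, 0.04, 0, 0, 0.8]
    - [-0.0047, 0.0731, 0, -0.003, 0.8]
    - [-0.0047, 0.0731, 0, -0.003, 0.8]
    - [-0.0047, 0.0731, 0, -0.003, 0.8]
    - [-0.0047, 0.0731, 0.03, -0.003, 0.8]
    - [-0.0047, 0.0731, 0.05, -0.003, 0.8]
    - [-0.0047, 0.0731, 0.0573, -0.003, 0.8]
    - [-0.0047, 0.0731, 0.0573, -0.003, 0.8]
    - [-0.0047, 0.0731, 0.0573, -0.003, 0.8]

```text
time: 8.15
position: [0.5443, 0.0325, 0.2616]
tool_rot: [-0.031, 3.141, -0.001]
ft_force: [-0.1, 0.1, 0.7]
grip_width: 0.733
grip_force: 0.0
```

```bash
python3 -c "
from h import *
go(.5441,.0341,.261,.0221)"
```

```text
d [0.0002 0.0016 0.0006] turn -0.0021 n 0.0 pos [0.5443 0.0325 0.2616] ft [-0.13  0.13  0.73] w 0.733 t 8.15
```

Emit:
advance:
  moves:
    - [0, 0.0016, 0, -0.002, 0.6]
    - [0, 0.0016, 0, -0.002, 0.45]
    - [0, 0.0016, 0, -0.002, 0.3]
    - [0, 0.0016, 0, -0.002, 0.3]
    - [0, 0.0016, 0, -0.002, 0.3]
    - [0, 0.0016, 0, -0.002, 0.3]
  squeeze: 20

```text
time: 8.75
position: [0.5442, 0.0351, 0.2615]
tool_rot: [-0.037, 3.141, -0.0]
ft_force: [-0.6, -0.2, 0.9]
grip_width: 0.455
grip_force: 20.0
```

Emit:
advance:
  moves:
    - [0, 0, -0.004, 0, 0.3]
    - [0, 0, -0.012, 0, 0.3]
    - [0, 0, -0.025, 0, 0.3]
    - [0, 0, -0.045, 0, 0.3]
    - [0, 0, -0.07, 0, 0.3]
    - [0, 0, -0.09, 0, 0.3]
    - [0, 0, -0.1, 0, 0.3]
    - [0, 0, -0.1, 0, 0.3]

```text
time: 9.55
position: [0.5446, 0.0352, 0.3632]
tool_rot: [-0.037, 3.138, 0.001]
ft_force: [0.1, 1.0, -3.8]
grip_width: 0.454
grip_force: 20.0
```

Emit:
advance:
  moves:
    - [0.001, -0.01, 0, 0.01, 0.3]
    - [0.003, -0.035, 0, 0.02, 0.3]
    - [0.006, -0.07, 0, 0.03, 0.3]
    - [0.01, -0.11, 0, 0.04, 0.3]
    - [0.014, -0.15, 0, 0.05, 0.3]
    - [0.018, -0.19, 0, 0.06, 0.3]
    - [0.022, -0.23, 0, 0.07, 0.3]
    - [0.026, -0.27, 0, 0.08, 0.3]
    - [0.03, -0.31, 0, 0.09, 0.3]
    - [0.033, -0.345, 0, 0.0945, 0.3]
    - [0.035, -0.37, 0, 0.0945, 0.3]
    - [0.0365, -0.385, 0, 0.0945, 0.3]
    - [0.0365, -0.394, 0, 0.0945, 0.3]
    - [0.0365, -0.394, 0, 0.0945, 0.3]
    - [0.0365, -0.394, 0, 0.0945, 0.3]

```text
time: 11.05
position: [0.5175, -0.3581, 0.3608]
tool_rot: [-0.109, -3.139, -0.003]
ft_force: [0.3, -0.4, -4.7]
grip_width: 0.455
grip_force: 20.0
```

```bash
python3 - <<'E'
from h import *
a,d,P=cloud("wrist");np.savez("w1.npz",a=a,P=P);b,_,Q=cloud("top");np.savez("t1.npz",a=b,P=Q)
save(np.hstack([a,cv2.resize(b,None,fx=.8,fy=.8)[:,::] if 0 else a[:,:0]]),"pics/w1.png")
go(.5164,-.3597,.36,-.071)
E
```

```text
d [ 0.0012 -0.002   0.0011] turn 0.0027 n 0.1 pos [ 0.5177 -0.3578  0.3611] ft [ 0.44  0.07 -3.5 ] w 0.453 t 11.15
```

View pics/w1.png

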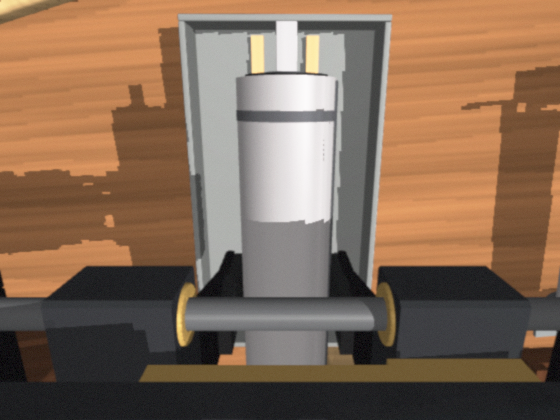

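The roller (287,150) hangs over the tray, and the batten ends show at (257,55) and (312,55).

```bash
python3 - <<'E'
from h import *
D=np.load("w1.npz");P=D["P"];a=D["a"].astype(int)
print("held",rollers(P,P[150,287,2]-.02,(230,80,345,215)))
print(P[150,287])
m=(a[...,0]-a[...,2]>40)&(a[...,1]>120)
for x0,x1 in((248,268),(302,322)):
    q=P[36:70,x0:x1][m[36:70,x0:x1]];print(len(q),np.median(q,0).round(4))
rim=[P[100,188:192].round(4),P[100,378:384].round(4)]
T=P[60:260]; 
for nm,(c0,c1) in dict(l=(178,215),r=(365,392)).items():
    q=T[:,c0:c1].reshape(-1,3);q=q[(q[:,2]>.036)&(q[:,2]<.045)];f=np.polyfit(q[:,0],q[:,1],1);print(nm,len(q),"y at .5164",np.polyval(f,.5164).round(4),"slope",f[0].round(4))
q=P[12:24,195:380].reshape(-1,3);q=q[(q[:,2]>.034)&(q[:,2]<.046)];print("end rim x",np.median(q,0).round(4))
E
```

```text
held {'mid': array([ 0.4559, -0.3543]), 'z': np.float64(0.1867), 'yaw': np.float64(-0.0709), 'tilt': np.float64(-0.004), 'L': np.float64(0.0512), 'n': 13114}
[ 0.4548238  -0.35389221  0.20582324]
447 [nan nan nan]
452 [nan nan nan]
l 1381 y at .5164 -0.437 slope -0.0719
r 1363 y at .5164 -0.2827 slope -0.0719
end rim x [ 0.3768 -0.3463  0.0396]
```

Emit:
advance:
  moves:
    - [0, -0.0014, 0.015, 0, 0.3]
    - [0, -0.0014, 0.045, 0, 0.3]
    - [0, -0.0014, 0.085, 0, 0.3]
    - [0, -0.0014, 0.12, 0, 0.3]
    - [0, -0.0014, 0.14, 0, 0.3]
    - [0, -0.0014, 0.15, 0, 0.3]
    - [0, -0.0014, 0.154, 0, 0.3]
    - [0, -0.0014, 0.157, 0, 0.3]
    - [0, -0.0014, 0.157, 0, 0.3]
    - [0, -0.0014, 0.157, 0, 0.3]

```text
time: 12.15
position: [0.5173, -0.3612, 0.2055]
tool_rot: [0.111, 3.138, -0.001]
ft_force: [-0.7, -0.5, -3.7]
grip_width: 0.454
grip_force: 20.0
```

```bash
python3 -c "
from h import *
P=cloud('wrist')[2];print(rollers(P,P[150,287,2]-.02,(230,80,345,215)));go(.5164,-.3597,.1995,-.0719)"
```

```text
{'mid': array([ 0.4561, -0.3578]), 'z': np.float64(0.0312), 'yaw': np.float64(-0.0729), 'tilt': np.float64(-0.002), 'L': np.float64(0.0512), 'n': 13133}
d [0.0009 0.0015 0.0059] turn 0.001 n 0.1 pos [ 0.5172 -0.3612  0.2054] ft [-0.71  0.14 -4.84] w 0.454 t 12.2
```

Emit:
advance:
  moves:
    - [0, 0.002, 0.001, 0, 0.3]
    - [0, 0.002, 0.003, 0, 0.3]
    - [0, 0.002, 0.0045, 0, 0.3]
    - [0, 0.002, 0.0055, 0, 0.3]
    - [0, 0.002, 0.006, 0, 0.3]
    - [0, 0.002, 0.006, 0, 0.3]

```text
time: 12.8
position: [0.517, -0.3589, 0.199]
tool_rot: [0.111, 3.139, 0.001]
ft_force: [-2.9, 4.2, 4.3]
grip_width: 0.458
grip_force: 20.0
```

Emit:
advance:
  moves:
    - [0, 0, -0.0005, 0, 0.35]
    - [0, 0, -0.0005, 0, 0.55]
    - [0, 0, -0.0005, 0, 0.65]
    - [0, 0, -0.0005, 0, 0.7]
    - [0, 0, -0.0005, 0, 0.75]
  squeeze: 5

```text
time: 13.3
position: [0.5171, -0.3591, 0.1988]
tool_rot: [0.111, 3.139, -0.001]
ft_force: [0.7, 0.3, -0.9]
grip_width: 0.704
grip_force: 0.0
```

```bash
python3 -c "
from h import *
P=cloud('wrist')[2];print(rollers(P,P[150,287,2]-.02,(230,80,345,215)));go(.5164,-.3597,.1995,-.0719)"
```

```text
{'mid': array([ 0.4557, -0.3552]), 'z': np.float64(0.0248), 'yaw': np.float64(-0.0723), 'tilt': np.float64(-0.001), 'L': np.float64(0.0512), 'n': 13139}
d [ 0.0006 -0.0007 -0.0007] turn 0.0009 n 0.0 pos [ 0.5171 -0.3591  0.1988] ft [ 0.81  0.25 -1.17] w 0.722 t 13.35
```

Emit:
advance:
  moves:
    - [0, 0, -0.02, 0, 0.8]
    - [0, 0, -0.06, 0, 0.8]
    - [0, 0, -0.11, 0, 0.8]
    - [0, 0, -0.16, 0, 0.8]

```text
time: 13.75
position: [0.5167, -0.3588, 0.3601]
tool_rot: [-0.112, -3.139, -0.0]
ft_force: [1.1, -0.3, 0.0]
grip_width: 0.803
grip_force: 0.0
```

Emit:
advance:
  moves:
    - [0.008, 0.05, 0, 0, 0.8]
    - [0.0155, 0.1, 0, 0, 0.8]
    - [0.023, 0.15, 0, 0, 0.8]
    - [0.031, 0.2, 0, 0, 0.8]
    - [0.039, 0.25, 0, 0, 0.8]
    - [0.0465, 0.3, 0, 0, 0.8]
    - [0.054, 0.35, 0, 0, 0.8]
    - [0.062, 0.4, 0, 0, 0.8]
    - [0.07, 0.45, 0, 0, 0.8]
    - [0.0775, 0.5, 0, 0, 0.8]
    - [0.085, 0.55, 0, 0, 0.8]
    - [0.093, 0.6, 0, -0.01, 0.8]
    - [0.1, 0.65, 0, -0.02, 0.8]
    - [0.1085, 0.69, 0, -0.031, 0.8]
    - [0.1085, 0.698, 0, -0.031, 0.8]
    - [0.1085, 0.698, 0, -0.031, 0.8]
    - [0.1085, 0.698, 0, -0.031, 0.8]

```text
time: 15.45
position: [0.4588, 0.3436, 0.3586]
tool_rot: [0.065, 3.141, -0.002]
ft_force: [-0.2, -0.3, 0.2]
grip_width: 0.797
grip_force: 0.0
```

```bash
python3 - <<'E'
from h import *
a,d,P=cloud("wrist");np.savez("w2.npz",a=a,P=P);b,_,Q=cloud("top");np.savez("t2.npz",a=b,P=Q)
print(rollers(P,.066,(225,60,345,235)));go(.459,.3447,.2335,-.041)
print("tray",rollers(Q,.03,(430,160,460,265)))
E
```

```text
{'mid': array([0.4151, 0.3471]), 'z': np.float64(0.0598), 'yaw': np.float64(-0.0401), 'tilt': np.float64(0.006), 'L': np.float64(0.1216), 'n': 7858}
d [0.0002 0.0019 0.1254] turn -0.0022 n 2.5 pos [0.4591 0.3429 0.3589] ft [ 0.58 -0.35 -0.13] w 0.799 t 15.55
tray {'mid': array([ 0.5353, -0.3609]), 'z': np.float64(0.0243), 'yaw': np.float64(-0.0749), 'tilt': np.float64(-0.0), 'L': np.float64(0.2489), 'n': 905}
```

Emit:
advance:
  moves:
    - [0, 0.0022, 0.04, -0.002, 0.8]
    - [0, 0.0022, 0.08, -0.002, 0.8]
    - [0, 0.0022, 0.11, -0.002, 0.8]
    - [0, 0.0022, 0.122, -0.002, 0.8]
    - [0, 0.0022, 0.1256, -0.002, 0.8]
    - [0, 0.0022, 0.1256, -0.002, 0.65]
    - [0, 0.0022, 0.1256, -0.002, 0.55]
    - [0, 0.0022, 0.1256, -0.002, 0.3]
    - [0, 0.0022, 0.1256, -0.002, 0.3]
    - [0, 0.0022, 0.1256, -0.002, 0.3]
    - [0, 0.0022, 0.1256, -0.002, 0.3]
    - [0, 0.0022, 0.1256, -0.002, 0.3]
  squeeze: 20

```text
time: 16.75
position: [0.4585, 0.3472, 0.2339]
tool_rot: [0.06, 3.14, 0.001]
ft_force: [0.1, -1.2, 5.4]
grip_width: 0.453
grip_force: 20.0
```

Emit:
advance:
  moves:
    - [0, 0, -0.003, 0, 0.3]
    - [0, 0, -0.01, 0, 0.3]
    - [0, 0, -0.025, 0, 0.3]
    - [0, 0, -0.045, 0, 0.3]
    - [0, 0, -0.07, 0, 0.3]
    - [0, 0, -0.09, 0, 0.3]
    - [0, 0, -0.105, 0, 0.3]
    - [0, 0, -0.11, 0, 0.3]
    - [0, 0, -0.11, 0, 0.3]

```text
time: 17.65
position: [0.4583, 0.3473, 0.3439]
tool_rot: [0.059, 3.14, 0.001]
ft_force: [0.5, 0.2, -4.6]
grip_width: 0.457
grip_force: 20.0
```

```bash
python3 - <<'E'
from h import *
q=np.load("t2.npz")["P"].reshape(-1,3);q=q[np.isfinite(q[:,0])]
y=q[:,1];s=q[(y>-.05)&(y<.118)&(q[:,2]>.08)&(q[:,2]<.115)]
c=np.array([.5437,.0341]);e=np.array([np.cos(.0221),np.sin(.0221)]);n=np.array([-e[1],e[0]])
t=(s[:,:2]-c)@e;w=(s[:,:2]-c)@n
for lo,hi in((-.13,-.07),(.07,.13)):
    k=(t>lo)&(t<hi)&(np.abs(w)<.075);print(k.sum(),np.percentile(t[k],[2,10,50,90,98]).round(4),np.median(s[k,2]).round(4))
    # lips of the middle slot
    k2=k&(np.abs(w)<.03);print(" w",np.sort(w[k2]).round(3)[::max(1,k2.sum()//25)])
P=cloud("wrist")[2];print("held",rollers(P,P[150,287,2]-.02,(230,80,345,215)));go(.5437,.0341,.36,.0221)
E
```

```text
159 [-0.102  -0.1017 -0.1006 -0.098  -0.0976] 0.0939
 w [-0.029 -0.028 -0.026 -0.024 -0.023 -0.021 -0.019 -0.018 -0.016 -0.014
 -0.013 -0.01  -0.009 -0.008 -0.006 -0.004 -0.001  0.001  0.004  0.007
  0.009  0.01   0.012  0.014  0.015  0.017  0.019  0.022  0.022  0.025
  0.027  0.029]
198 [0.0971 0.0979 0.0991 0.1023 0.1033] 0.0921
 w [-0.03  -0.028 -0.027 -0.024 -0.022 -0.019 -0.017 -0.014 -0.012 -0.011
 -0.009 -0.006 -0.004  0.001  0.006  0.007  0.01   0.012  0.013  0.014
  0.017  0.017  0.02   0.023  0.025  0.028]
held {'mid': array([0.3968, 0.3489]), 'z': np.float64(0.1699), 'yaw': np.float64(-0.0401), 'tilt': np.float64(-0.004), 'L': np.float64(0.0512), 'n': 12942}
d [-0.0974 -0.3095 -0.0171] turn -0.06 n 6.5 pos [0.4581 0.3471 0.3428] ft [ 0.8   0.74 -3.97] w 0.453 t 17.7
```

Emit:
advance:
  moves:
    - [-0.003, -0.01, -0.005, 0, 0.3]
    - [-0.01, -0.035, -0.017, 0, 0.3]
    - [-0.022, -0.07, -0.017, -0.01, 0.3]
    - [-0.034, -0.11, -0.017, -0.02, 0.3]
    - [-0.047, -0.15, -0.017, -0.03, 0.3]
    - [-0.06, -0.19, -0.017, -0.04, 0.3]
    - [-0.072, -0.23, -0.017, -0.05, 0.3]
    - [-0.084, -0.265, -0.017, -0.06, 0.3]
    - [-0.092, -0.29, -0.017, -0.062, 0.3]
    - [-0.0965, -0.305, -0.017, -0.062, 0.3]
    - [-0.0974, -0.3095, -0.017, -0.062, 0.3]
    - [-0.0974, -0.3095, -0.017, -0.062, 0.3]
    - [-0.0974, -0.3095, -0.017, -0.062, 0.3]

```text
time: 19.0
position: [0.5435, 0.0354, 0.3598]
tool_rot: [0.04, -3.14, -0.001]
ft_force: [0.2, 0.6, -4.2]
grip_width: 0.454
grip_force: 20.0
```

```bash
python3 - <<'E'
from h import *
a,d,P=cloud("wrist");np.savez("w3.npz",a=a,P=P);save(a,"pics/w3.png");r=rollers(P,P[150,287,2]-.02,(230,80,345,215));print("held",r)
q=P.reshape(-1,3);q=q[np.isfinite(q[:,0])]
for nm,yc in (("L",.1335),("R",-.0665)):
    k=q[(np.abs(q[:,1]-yc)<.022)&(q[:,2]>.09)&(q[:,2]<.112)&(q[:,0]>.46)&(q[:,0]<.6)];print(nm,rollers(k[None],.088,(0,0,len(k),1)))
print("seat y at held x",.0339+(r["mid"][0]-.5224)*.0221);go(.5437,.0341,.36,.0221)
E
```

```text
held {'mid': array([0.4816, 0.0332]), 'z': np.float64(0.1859), 'yaw': np.float64(0.0238), 'tilt': np.float64(-0.005), 'L': np.float64(0.0511), 'n': 12945}
L {'mid': array([0.5165, 0.1339]), 'z': np.float64(0.0872), 'yaw': np.float64(0.0216), 'tilt': np.float64(-0.0), 'L': np.float64(0.1124), 'n': 9632}
R {'mid': array([ 0.5188, -0.0663]), 'z': np.float64(0.0874), 'yaw': np.float64(0.0217), 'tilt': np.float64(-0.0), 'L': np.float64(0.1171), 'n': 10033}
seat y at held x 0.03299832
d [-0.0001 -0.0016 -0.0001] turn 0.0042 n 0.0 pos [0.5436 0.0357 0.3599] ft [ 0.58  0.13 -4.69] w 0.451 t 19.05
```

View pics/w3.png

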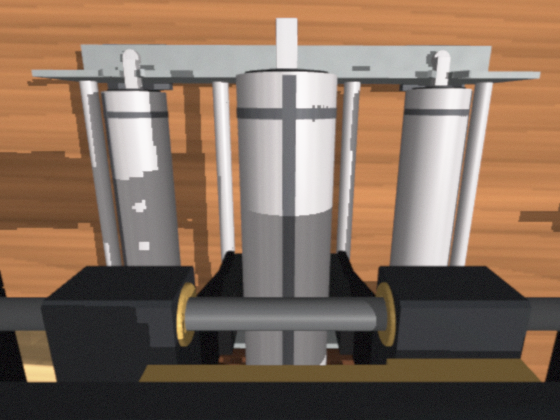

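The spare hangs square above the empty middle slots, with its axle top flat at (287,45). I'll lower it.

Emit:
advance:
  moves:
    - [0, -0.0003, 0.01, 0.002, 0.3]
    - [0, -0.0003, 0.03, 0.002, 0.3]
    - [0, -0.0003, 0.05, 0.002, 0.3]
    - [0, -0.0003, 0.065, 0.002, 0.3]
    - [0, -0.0003, 0.073, 0.002, 0.3]
    - [0, -0.0003, 0.077, 0.002, 0.3]
    - [0, -0.0003, 0.077, 0.002, 0.3]
    - [0, -0.0003, 0.077, 0.002, 0.3]

```text
time: 19.85
position: [0.5443, 0.034, 0.2839]
tool_rot: [-0.035, 3.14, 0.0]
ft_force: [-0.0, -0.4, -3.9]
grip_width: 0.451
grip_force: 20.0
```

```bash
python3 - <<'E'
from h import *
a,d,P=cloud("wrist");r=rollers(P,P[150,287,2]-.02,(230,80,345,215));print("held",r)
print("seat y",.0338+(r["mid"][0]-.5177)*.0217);go(.5437,.0341,.2615,.0217)
E
```

```text
held {'mid': array([0.4828, 0.0319]), 'z': np.float64(0.1099), 'yaw': np.float64(0.019), 'tilt': np.float64(-0.003), 'L': np.float64(0.0511), 'n': 12935}
seat y 0.033042669999999996
d [0.0007 0.0001 0.0226] turn 0.0004 n 0.5 pos [0.5444 0.034  0.2841] ft [ 1.3   0.11 -4.16] w 0.455 t 19.9
```

Emit:
advance:
  moves:
    - [0.0006, 0.0012, 0.003, -0.0025, 0.3]
    - [0.0006, 0.0012, 0.007, -0.0025, 0.3]
    - [0.0006, 0.0012, 0.011, -0.0025, 0.3]
    - [0.0006, 0.0012, 0.0135, -0.0025, 0.3]
    - [0.0006, 0.0012, 0.0135, -0.0025, 0.3]

```text
time: 20.4
position: [0.543, 0.0351, 0.269]
tool_rot: [0.039, -3.14, 0.0]
ft_force: [-0.0, 0.1, -3.9]
grip_width: 0.452
grip_force: 20.0
```

```bash
python3 - <<'E'
from h import *
a,d,P=cloud("wrist");r=rollers(P,P[150,287,2]-.02,(230,80,345,215));print("held",r)
print("seat y",.0338+(r["mid"][0]-.5177)*.0217);go(.5437,.0341,.2615,.0217)
E
```

```text
held {'mid': array([0.4811, 0.0328]), 'z': np.float64(0.0952), 'yaw': np.float64(0.0219), 'tilt': np.float64(-0.006), 'L': np.float64(0.051), 'n': 12952}
seat y 0.03300578
d [-0.0005 -0.001   0.0079] turn 0.0029 n 0.2 pos [0.5432 0.0351 0.2694] ft [ 0.59 -0.26 -3.78] w 0.453 t 20.45
```

Well aligned and at the slot tops. I'll lower the rest slowly.

Emit:
advance:
  moves:
    - [0, 0.0002, 0.0015, 0, 0.3]
    - [0, 0.0002, 0.003, 0, 0.3]
    - [0, 0.0002, 0.0045, 0, 0.3]
    - [0, 0.0002, 0.006, 0, 0.3]
    - [0, 0.0002, 0.007, 0, 0.3]
    - [0, 0.0002, 0.007, 0, 0.3]

```text
time: 21.05
position: [0.5432, 0.0353, 0.2625]
tool_rot: [0.039, -3.141, 0.0]
ft_force: [-0.3, 1.0, -4.8]
grip_width: 0.452
grip_force: 20.0
```

```bash
python3 - <<'E'
from h import *
a,d,P=cloud("wrist");r=rollers(P,P[150,287,2]-.02,(230,80,345,215));print("held",r)
print("seat y",.0338+(r["mid"][0]-.5177)*.0217);go(.5437,.0341,.2615,.0217)
E
```

```text
held {'mid': array([0.4814, 0.0331]), 'z': np.float64(0.0886), 'yaw': np.float64(0.0222), 'tilt': np.float64(-0.005), 'L': np.float64(0.0511), 'n': 12957}
seat y 0.03301228999999999
d [-0.0004 -0.0012  0.0011] turn 0.0029 n 0.0 pos [0.5432 0.0353 0.2626] ft [-0.06 -0.38 -3.34] w 0.45 t 21.1
```

Emit:
advance:
  moves:
    - [0, 0, 0.0007, 0, 0.3]
    - [0, 0, 0.0013, 0, 0.3]
    - [0, 0, 0.0013, 0, 0.3]

```text
time: 21.4
position: [0.5433, 0.0354, 0.2615]
tool_rot: [-0.039, 3.141, 0.0]
ft_force: [0.2, -0.3, -4.0]
grip_width: 0.453
grip_force: 20.0
```

Emit:
advance:
  moves:
    - [0, 0, 0.0005, 0, 0.3]
    - [0, 0, 0.001, 0, 0.3]
    - [0, 0, 0.001, 0, 0.3]

```text
time: 21.7
position: [0.5434, 0.0353, 0.2613]
tool_rot: [-0.039, 3.141, 0.001]
ft_force: [-4.0, 0.0, 5.4]
grip_width: 0.455
grip_force: 20.0
```

Emit:
advance:
  moves:
    - [0, 0, -0.0006, 0, 0.4]
    - [0, 0, -0.0006, 0, 0.5]
    - [0, 0, -0.0006, 0, 0.6]
    - [0, 0, -0.0006, 0, 0.7]
    - [0, 0, -0.0006, 0, 0.75]
  squeeze: 5

```text
time: 22.2
position: [0.5434, 0.0354, 0.261]
tool_rot: [-0.039, 3.141, 0.0]
ft_force: [-0.1, 0.1, 0.5]
grip_width: 0.684
grip_force: 0.0
```

```bash
python3 - <<'E'
from h import *
a,d,P=cloud("wrist");r=rollers(P,P[150,287,2]-.02,(230,80,345,215));print("held",r)
print("seat y",.0338+(r["mid"][0]-.5177)*.0217);go(.5437,.0341,.32,.0217)
E
```

```text
held {'mid': array([0.4817, 0.0331]), 'z': np.float64(0.0874), 'yaw': np.float64(0.0229), 'tilt': np.float64(-0.001), 'L': np.float64(0.051), 'n': 12985}
seat y 0.033018799999999994
d [-0.0003 -0.0013 -0.0591] turn 0.003 n 1.2 pos [0.5434 0.0353 0.2609] ft [-1.22  0.12  1.29] w 0.711 t 22.25
```

Seated: z is .0874, the same as its neighbours, and level. I'll back off, shut the fingers and start the spins from the right roller.

Emit:
advance:
  moves:
    - [0, 0, -0.02, 0, 0.75]
    - [0, 0, -0.05, 0, 0.6]
    - [0, -0.04, -0.06, 0, 0.2]
    - [0, -0.08, -0.06, 0, 0]
    - [0, -0.114, -0.06, 0.003, 0]
    - [0, -0.114, -0.06, 0.003, 0]
    - [0, -0.114, -0.055, 0.003, 0]
    - [0, -0.114, -0.04, 0.003, 0]
    - [0, -0.114, -0.033, 0.003, 0]
    - [0, -0.114, -0.032, 0.003, 0]
  squeeze: 10

```text
time: 23.25
position: [0.5454, -0.0772, 0.2908]
tool_rot: [0.037, -3.138, -0.0]
ft_force: [0.3, 0.5, -0.1]
grip_width: 0.041
grip_force: 0.0
```

```bash
python3 -c "
from h import *
go(.5430,-.0795,.2888,.0217)"
```

```text
d [ 0.0025 -0.0022  0.002 ] turn 0.0021 n 0.1 pos [ 0.5454 -0.0772  0.2908] ft [ 0.31  0.49 -0.14] w 0.041 t 23.25
```

Emit:
advance:
  moves:
    - [0, -0.002, 0.001, 0, 0]
    - [0, -0.002, 0.002, 0, 0]
    - [0, -0.002, 0.0025, 0, 0]
    - [0, -0.002, 0.0025, 0, 0]

```text
time: 23.65
position: [0.5462, -0.0807, 0.2907]
tool_rot: [-0.034, 3.141, 0.0]
ft_force: [-1.3, -0.1, 0.4]
grip_width: 0.006
grip_force: 0.0
```

Emit:
advance:
  moves:
    - [0, 0, 0.001, 0, 0]
    - [0, 0, 0.002, 0, 0]
    - [0, 0, 0.0022, 0, 0]

```text
time: 23.95
position: [0.5461, -0.0806, 0.2882]
tool_rot: [0.034, -3.141, -0.0]
ft_force: [-0.0, 0.0, 0.9]
grip_width: 0.007
grip_force: 0.0
```

Emit:
advance:
  moves:
    - [0, 0.003, 0, 0, 0]
    - [0, 0.004, 0, 0, 0]

```text
time: 24.15
position: [0.5461, -0.077, 0.2891]
tool_rot: [-0.034, 3.141, -0.001]
ft_force: [-2.9, -1.5, 5.7]
grip_width: 0.008
grip_force: 2.9
```

Emit:
advance:
  moves:
    - [0, 0.005, 0, 0, 0]
    - [0, 0.015, 0, 0, 0]
    - [0, 0.025, 0, 0, 0]
    - [0, 0.035, -0.004, 0, 0]
    - [0, 0.065, -0.012, 0, 0]
    - [0.002, 0.095, -0.01, 0, 0]
    - [0.002, 0.1, -0.003, 0, 0]
    - [0.002, 0.1, 0, 0, 0]

```text
time: 24.95
position: [0.5419, 0.0247, 0.2887]
tool_rot: [-0.039, 3.141, -0.0]
ft_force: [-2.8, -2.9, 10.2]
grip_width: 0.005
grip_force: 5.1
```

Emit:
advance:
  moves:
    - [0, 0.005, -0.0003, 0, 0]
    - [0, 0.015, -0.0003, 0, 0]
    - [0, 0.025, -0.0003, 0, 0]
    - [0, 0.035, -0.004, 0, 0]
    - [0, 0.065, -0.012, 0, 0]
    - [0, 0.095, -0.01, 0, 0]
    - [0, 0.099, -0.003, 0, 0]
    - [0, 0.099, -0.0003, 0, 0]

```text
time: 25.75
position: [0.5397, 0.1227, 0.2885]
tool_rot: [0.037, -3.141, 0.002]
ft_force: [-3.7, -3.6, 13.3]
grip_width: 0.008
grip_force: 6.5
```

Emit:
advance:
  moves:
    - [0, 0.005, -0.0006, 0, 0]
    - [0, 0.015, -0.0006, 0, 0]
    - [0, 0.025, -0.0006, 0, 0]
    - [0, 0.035, -0.004, 0, 0]
    - [0, 0.03, -0.02, 0, 0]
    - [-0.01, 0, -0.05, 0, 0]
    - [-0.01, -0.05, -0.06, 0, 0]
    - [-0.01, -0.1, -0.06, 0, 0]
    - [-0.01, -0.1, -0.06, 0, 0]

```text
time: 26.65
position: [0.5519, 0.0128, 0.3492]
tool_rot: [-0.013, 3.14, -0.008]
ft_force: [0.8, 0.0, -0.1]
grip_width: 0.006
grip_force: 0.0
```

```bash
python3 - <<'E'
from h import *
I=[ctrl.get_image("wrist")[0] for _ in range(4)];np.save("fin.npy",np.array(I));save(np.hstack([i[60:300] for i in I[::3]])[:, :],"pics/fin.png") if 0 else save(cv2.resize(np.vstack([i[60:260] for i in I[::3]]),None,fx=1,fy=1),"pics/fin.png")
go(.54,.034,.35,.0217)
E
```

```text
d [ 0.0115  0.0111 -0.0019] turn 0.0005 n 0.3 pos [0.5518 0.0232 0.3481] ft [-0.15  0.61  0.39] w 0.003 t 26.85
```

View pics/fin.png

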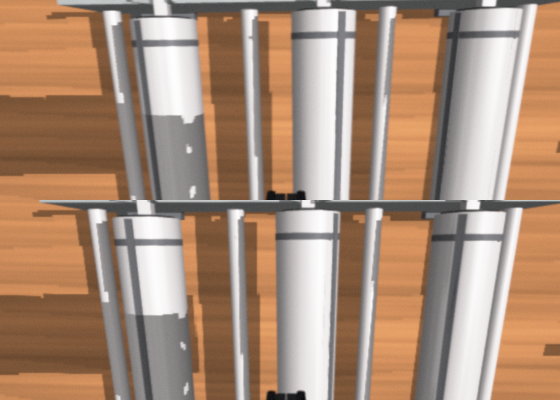

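All three seams have shifted relative to their tubes. I'll put numbers on that with the arm settled.

```bash
python3 - <<'E'
from h import *
def seam(g,a,b):
    p=g[130:175,a:b].mean(0);q=p-cv2.blur(p[None],(25,1),borderType=cv2.BORDER_REFLECT)[0];return a+int(np.argmin(q)),round(float(q.min()))
ims=[ctrl.get_image("wrist")[0] for _ in range(6)]
np.save("fin2.npy",np.array(ims))
for i in ims:
    g=cv2.cvtColor(i,cv2.COLOR_RGB2GRAY).astype(np.float32);print([seam(g,a,b) for a,b in((122,182),(280,336),(425,495))])
b,_,Q=cloud("top")
g=[cv2.cvtColor(i,cv2.COLOR_RGB2GRAY).astype(float)[100:175] for i in ims]
print([[round(np.abs(g[k+1][:,a:b]-g[k][:,a:b]).mean(),1) for k in range(5)] for a,b in((122,182),(280,336),(425,495),(20,80))])
for n,bx in dict(L=(245,145,272,240),M=(285,145,312,240),R=(324,145,352,240)).items():print(n,rollers(Q,.084,bx))
print(rollers(Q,.03,(430,160,460,265)));print(ctrl.get_state()["time"])
E
```

```text
[(138, -72), (335, -88), (459, -64)]
[(140, -74), (335, -101), (464, -71)]
[(143, -76), (335, -106), (471, -66)]
[(146, -77), (335, -101), (477, -68)]
[(149, -78), (335, -94), (482, -58)]
[(153, -74), (335, -88), (487, -37)]
[[np.float64(11.3), np.float64(12.4), np.float64(13.7), np.float64(14.8), np.float64(15.2)], [np.float64(4.6), np.float64(3.5), np.float64(2.7), np.float64(2.7), np.float64(2.0)], [np.float64(22.3), np.float64(23.4), np.float64(22.3), np.float64(19.1), np.float64(15.8)], [np.float64(1.8), np.float64(2.1), np.float64(1.9), np.float64(1.7), np.float64(1.7)]]
L {'mid': array([0.5409, 0.1347]), 'z': np.float64(0.0867), 'yaw': np.float64(0.0262), 'tilt': np.float64(0.003), 'L': np.float64(0.2014), 'n': 964}
M {'mid': array([0.5437, 0.0344]), 'z': np.float64(0.0874), 'yaw': np.float64(0.0209), 'tilt': np.float64(-0.024), 'L': np.float64(0.2021), 'n': 332}
  return _methods._mean(a, axis=axis, dtype=dtype,
  ret = um.true_divide(
Traceback (most recent call last):
  File "h.py", line 25, in rollers
    r=least_squares(res,[th,0,c[2]-.018,0],loss="soft_l1",f_scale=.001).x
      ~~~~~~~~~~~~~^^^^^^^^^^^^^^^^^^^^^^^^^^^^^^^^^^^^^^^^^^^^^^^^^^^^
ValueError: Initial guess is outside of provided bounds
```

```bash
python3 - <<'E'
from h import *
g=[]
for j in range(10):
    i=ctrl.get_image("wrist")[0]
    if j%3==0: g.append(i)
P=[cv2.cvtColor(i,cv2.COLOR_RGB2GRAY)[110:175].astype(float).mean(0) for i in g]
for p in P: print(p[262:350:3].astype(int).tolist())
o=np.load("fin2.npy");p=cv2.cvtColor(o[0],cv2.COLOR_RGB2GRAY)[110:175].astype(float).mean(0);print("old",p[262:350:3].astype(int).tolist())
p=cv2.cvtColor(o[5],cv2.COLOR_RGB2GRAY)[110:175].astype(float).mean(0);print("old5",p[262:350:3].astype(int).tolist())
E
```

```text
[155, 155, 155, 155, 111, 88, 127, 149, 169, 187, 193, 203, 215, 222, 226, 231, 241, 249, 248, 244, 239, 233, 230, 225, 198, 101, 93, 92, 92, 92]
[155, 156, 156, 155, 144, 114, 95, 71, 127, 179, 192, 208, 218, 225, 226, 232, 243, 248, 248, 247, 241, 235, 232, 226, 210, 114, 93, 93, 93, 92]
[155, 155, 155, 155, 149, 111, 124, 136, 147, 105, 92, 120, 209, 221, 228, 236, 243, 247, 250, 249, 242, 236, 231, 226, 213, 122, 93, 92, 92, 92]
[156, 156, 156, 156, 150, 113, 121, 140, 162, 178, 196, 204, 130, 110, 116, 226, 242, 249, 251, 249, 246, 237, 235, 229, 215, 127, 93, 93, 93, 93]
old [157, 157, 157, 157, 129, 117, 128, 146, 164, 180, 193, 204, 214, 221, 229, 235, 242, 248, 251, 248, 244, 240, 234, 195, 109, 96, 94, 94, 94, 94]
old5 [154, 154, 155, 149, 84, 117, 136, 154, 167, 182, 195, 205, 213, 220, 226, 235, 244, 247, 247, 244, 237, 234, 229, 222, 181, 95, 92, 92, 92, 92]
```

The second seam of the spare came round and is still moving, at about 2 rad/s, so all three coast together. One last seat check before handing in.

```bash
python3 - <<'E'
from h import *
a,d,P=cloud("wrist");q=P.reshape(-1,3);q=q[np.isfinite(q[:,0])]
for nm,yc in (("L",.1338),("M",.0338),("R",-.0662)):
    k=q[(np.abs(q[:,1]-yc)<.021)&(q[:,2]>.092)&(q[:,2]<.112)&(q[:,0]>.46)&(q[:,0]<.54)];print(nm,rollers(k[None],.09,(0,0,len(k),1)))
t=cloud("top")[2];print("tray",t[213,443].round(3),rollers(t,.03,(428,180,462,250)))
print(ctrl.get_state()["ft_force"])
E
```

```text
L {'mid': array([0.4999, 0.1334]), 'z': np.float64(0.0873), 'yaw': np.float64(0.0214), 'tilt': np.float64(-0.001), 'L': np.float64(0.0794), 'n': 8003}
M {'mid': array([0.5   , 0.0334]), 'z': np.float64(0.0874), 'yaw': np.float64(0.0227), 'tilt': np.float64(-0.0), 'L': np.float64(0.0795), 'n': 7885}
R {'mid': array([ 0.5001, -0.0664]), 'z': np.float64(0.0874), 'yaw': np.float64(0.0227), 'tilt': np.float64(-0.001), 'L': np.float64(0.0795), 'n': 8115}
tray [ 0.512 -0.354  0.044] {'mid': array([ 0.5154, -0.3596]), 'z': np.float64(0.0243), 'yaw': np.float64(-0.0737), 'tilt': np.float64(-0.003), 'L': np.float64(0.1792), 'n': 860}
[-0.06771132  0.38582134 -0.86753996]
```

```bash
python3 -c "
from bench import ctrl
print(ctrl.close_job())"
```

```text
the job is handed in; nothing more can be done
None
```

The middle roller was the binding one and now lies in the repair tray; the spare is seated in its slots, all three track rollers were seen coasting together, and the job is handed in (the hand-in returned no verdict).

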